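# Pump the bench clamp shut on the pine block and keep the pressure on

## Task

Clamp the pine block in the bench clamp by pumping the clamp's T-handled lever: swing it towards the block and let it come back, stroke after stroke, until the jaw has pushed the block flat against the fixed stop, the stop's spring plunger is pressed fully in, and the rubber-faced sprung nose of the jaw is pressed about half way in; never squeeze the nose to its bottom. Use the lever only, do not touch the block, the sliding jaw or its bar, and leave the other things on the bench alone. Finish while holding the lever, still keeping that pressure on the block.

Things in the scene. Friction and masses are not known exactly. Their poses are not given: they have to be found in the camera images.
- clamp: steel bench clamp bolted to the bench, base plate 112 x 420 x 12 mm. Origin: centre of its underside, on the bench; y = clamping direction, from lever to fixed stop; z up (the 'clamp frame'). Stop: 74 mm wide, face at y = 155 mm, 82 mm high. A toothed bar 18 mm wide runs along y at x = 0, top at z = 63 mm, under two arches at y = -178 and -43 mm, 74 mm high.
- lever (a joint): pump lever's angle, rad: 0 = rest, leaning 0.3 back from the block; 0.6 = full stroke, leaning 0.3 towards it. Pivot axis along clamp x at y = -100, z = 28 mm of the clamp frame. A spring returns it (2 to 3.5 N at the handle). Its pawl advances the jaw 40 to 60 mm per rad of forward swing, after some idle travel: 22 to 30 mm a stroke. 2.5 N at the jaw cost about 1 N at the handle.
- lever_handle: the lever's T-handle: black round bar, 22 mm diameter, 120 mm long along the clamp's x axis. Origin: its centre, 140 mm from the lever's pivot, about 162 mm above the bench at rest. Can be pinched from above or pushed; free space around it.
- jaw (a joint): advance of the sliding bar and jaw, m: 0 to 0.11, grows towards the stop. The bar drags with 3 to 4 N, so it keeps its place when the lever returns; but if the nose presses harder than that and the lever is let go, it slides back: only the held lever keeps the pressure.
- jaw_bar: sliding steel bar with the upright jaw (50 mm wide, 16 to 76 mm above the bench) at its front end. Origin: the clamp's origin when joint jaw is 0, and moves with the bar; the jaw's front face is at y = 0 of its frame, the bar's tail reaches back to y = -291 mm.
- nose (a joint): how far the sprung nose is pressed into the jaw, m: 0 = free, 0.014 = bottomed. Stiffness 2 N per mm, so half way (0.007) is a clamping force of about 14 N.
- nose_pad: the round rubber face of the sprung nose, 32 mm diameter, 6 mm thick, 42 mm above the bench. Origin: centre of its front face, which stands 20 mm ahead of the jaw's front face when free.
- plunger (a joint): how far the stop's spring plunger is pressed in, m: 0 = out, standing 7 mm proud of the stop's face; about 0.007 = flush, the block flat on the stop. Spring 1.5 N at 0 to 3.6 N at 0.007. The rod is 14 mm in diameter, 42 mm above the bench, and its rear end comes out behind the stop.
- block: the pine block to be clamped, 70 (x) x 50 (y, along the clamp) x 60 mm high, about 150 g, standing loose on the clamp's bed between the jaw and the fixed stop. Origin: centre of its underside.
- wrench: bystander: open-ended wrench 160 mm long lying beside the clamp, origin at its middle, underneath
- offcut: bystander: wooden offcut 45 x 60 x 35 mm beside the clamp, origin under its centre; not the one to clamp
- jar: bystander: jar 60 mm diameter, 75 mm high, beyond the clamp, origin under its centre
- collar: bystander: steel shaft collar, 48 mm outside, 26 mm inside, 20 mm high, this side of the clamp, origin under its centre
- screwdriver: bystander: screwdriver 190 mm long, near the robot, origin underneath
- mug: bystander: white mug 80 mm diameter, 90 mm high, near the robot, origin under its centre
Mind the look-alikes: they are no part of the job. What is shaped like the block but orange is not meant.

How it is judged (in metres and radians):
On the way, in this order (a step that is already met when the one before it is completed fails the run):
1. the jaw's nose meets the block (contact force between nose_pad and block above 0.3 N), for 0.03 s.
2. the block has pressed the stop's plunger fully in (value of joint plunger above 0.006 m), for 0.1 s.
At the end, for the whole second after the job is handed in: the fingers bear on the T-handle (over 1.5 N), lever off its rest; the block is upright and square on the bed, flat on the stop and still; the plunger is in by more than 6 of its 7 mm; the nose is in by 4.5 to 10.5 of its 14 mm and bears on the block (value of joint plunger above 0.006 m and value of joint nose between 0.0045 and 0.0105 m and contact force between nose_pad and block above 6 N and contact force between the fingers and lever_handle above 1.5 N and value of joint lever above 0.03 rad and angle between block's own z axis and vertical below 0.08 rad and angle between the y axis of block and the y axis of clamp, either way round below 0.08 rad and linear speed of block below 0.01 m/s); the arm keeps its last pose, push and grip.
It fails at once if the nose is squeezed to its bottom (over 13 mm) (value of joint nose above 0.013 m).
It fails at once if the robot touches the block, or the sliding jaw or bar (contact force between any of the fingers, the arm and block above 1 N or contact force between any of the fingers, the arm and jaw_bar above 1 N).
It fails at once if a bystander is moved by more than 30 mm (distance of any of wrench, offcut, jar, collar, screwdriver, mug from where it was at the start of the episode above 0.03 m).
It also fails if it takes over 54 s, if anything falls off the work surface, if the arm or the gripper's body presses on something with over 40 N, if the wrist force passes 120 N, or if a joint passes its speed limit or range.

## Robot

A 6-joint arm with a two-finger parallel gripper is mounted at the origin on the work surface. World frame = base frame: x ahead of the robot, y to its left, z up, the work surface at z = 0. Lengths are in m, angles in degrees, forces in N, time in s.
With the tool pointing down it reaches from about 0.275 to 0.825 m from the base axis. Payload 5.2 kg.
Tool frame: the origin (TCP) lies at the very end of the fingers, on their centre line; the grasp point (between the pads) lies 19 mm behind it (pinch_z is the z of the grasp point in the tool frame, in m); z points along the fingers, y is the line along which they close (so a half turn about z gives the same grasp; the last joint's range is limited). The gripper opens to 93 mm and grips with 3 to 60 N. Pads are 15 mm wide; open, the fingers measure 128 mm over their backs; the gripper's body (75 mm by 188 mm) begins 65 mm behind the grasp point.
Start: joints at [53.01, 14.817, 87.949, -0, 77.235, -11.62], TCP at [0.236, 0.497, 0.219] pointing down, gripper open.
Joint ranges: [-179.93, 179.93], [-52.35, 119.4], [10.71, 147.94], [-69.91, 249.91], [12.55, 155.21], [-178.61, 178.61]. Speed limits (degrees/s): [147.25, 147.25, 180, 180, 180, 180].

## Interface

Orientations are given as [roll, pitch, yaw] about the fixed x, y, z axes, in that order (R = Rz(yaw) Ry(pitch) Rx(roll)).
In Python, from bench import * gives the robot as it stands.
- The arm moves only by the tool move_arm, never from a script. Its argument "steps" is a list of rows, each a list of 7 numbers: the opening, from 0 (shut) to 1 (fully open), then the shift along the tool's x, y, z in units of 25 mm (1.0 is 25 mm), then the turn, a rotation vector about the tool's x, y, z in units of 6 degrees (1.0 is 6 degrees). A call has 1 to 20 rows; each row shifts and turns the commanded pose from where the row before left it, along the tool's axes as they then stand; what a row does not reach is not made up. A row lasts 1/12 s, in which the tool goes at most 41.7 mm and 7.16 degrees, less where a joint would pass 70% of its speed; a pose out of reach is approached as far as the arm can. A call is refused whole if a number of a shift passes 1 or a number of a turn 1, either way. A call with a gripper value outside its range is refused whole. The fingers move at their own pace and stop on an object; the grip force is fixed at half the most. Time passes only in rows, so rows that do not move let the fingers close. It gives the time, the measured TCP pose, the force, the opening and the grip force at its end, in the units of the state.
- get_obs(): the state, without advancing time (a new reading comes with each control period).
- camera(name): name is "scene" or "top" or "wrist"; returns the picture (400x640x3 uint8, blue, green, red); there is no depth.
- calibration(name): a dict with "fx", "fy", "cx", "cy" (pixels), "k1" (the pictures are not rectified: a ray, as slopes to the right and down, at radius r is drawn at 1 + k1 r^2 times it, then the intrinsics apply), "position" and "rotation" of the camera in the world; the wrist camera has in their place "tool_from_camera" (4x4, takes a point from camera to tool coordinates, whose origin is the TCP and whose axes are the flange's). Camera axes: x right, y up, looking along -z (the intrinsics and any distortion apply to the point x, -y, -z); pixel columns grow to the right and rows downward; lengths in m; the calibration is good to about 2 mm. A picture is of the moment at which its call begins: read the wrist's pose just before it. calibration takes no time and is no camera call.
- hand_in(): hands the job in; it is judged then, once.
The state is a dict: "time": time; "qpos": joint angles; "joint_vel": joint speeds; "effort": joint torques, N m; "ee_pos": TCP position; "orientation": TCP orientation; "ft_force": force on the tool from outside, world axes, zero at the start; "torque": the same for the moment, N m; "opening": finger opening in m; "gripper_force": force on a finger pad.
Only numpy, scipy, OpenCV 4.12 (cv2) and the standard library are available. Lean on these libraries where they do the work, as an engineer would, in place of code of your own. Each camera call takes 0.05 s, during which the arm holds its last target. There are 200 camera calls.

## Working session

There is one attempt and no reset: what is moved stays moved. The work goes in short steps, Python scripts to look and compute and a tool call to move; the robot and the scene stay as the last step left them, time stands still between calls to the robot, and variables do not carry over. Pictures are saved under pics/ and viewed, at most 10 in all, crops included, and the job is handed in when it is done.

Besides the shell and the picture viewer there is one more tool, called after "Emit:" by a JSON object that holds its "op" and its "data". move_arm: Moves the arm, as the interface text tells. Its arguments: {"type":"object","properties":{"steps":{"type":"array"}},"required":["steps"]}

```bash
mkdir -p pics; cat > h.py <<'E'
from bench import *
import numpy as np, cv2
from scipy.spatial.transform import Rotation as R
def camT(n,obs=None):
    c=calibration(n)
    if n=="wrist":
        o=obs; T=np.eye(4);T[:3,:3]=R.from_euler('xyz',o["orientation"],degrees=True).as_matrix();T[:3,3]=o["ee_pos"]
        M=T@np.array(c["tool_from_camera"]); return c,M[:3,:3],M[:3,3]
    return c,np.array(c["rotation"]),np.array(c["position"])
def ray(n,uv,obs=None):
    c,Rm,p=camT(n,obs)
    K=np.array([[c["fx"],0,c["cx"]],[0,c["fy"],c["cy"]],[0,0,1.]])
    s=cv2.undistortPoints(np.array([[uv]],float),K,np.array([c["k1"],0,0,0.]))[0,0]
    return p,Rm@np.array([s[0],-s[1],-1])
def onz(n,uv,z,obs=None):
    p,d=ray(n,uv,obs); return p+d*(z-p[2])/d[2]
def proj(n,P,obs=None):
    c,Rm,p=camT(n,obs); q=Rm.T@(np.array(P)-p); x,y=q[0]/-q[2],-q[1]/-q[2]; f=1+c["k1"]*(x*x+y*y)
    return np.array([c["fx"]*x*f+c["cx"],c["fy"]*y*f+c["cy"]])
E
python3 - <<'E'
from h import *
print(get_obs())
for n in ("scene","top"):
    cv2.imwrite(f"pics/{n}0.png",camera(n)); print(n,calibration(n))
E
```

```text
{'time': 0.0, 'qpos': array([ 5.30110973e+01,  1.48580638e+01,  8.80103071e+01,  6.59718641e-04,
        7.72346130e+01, -1.16198737e+01]), 'joint_vel': array([-0.00441959, -0.03464421,  0.16443852,  0.07418888, -0.01513364,
        0.01359328]), 'effort': array([-3.25118717e-04, -4.37324023e+01, -2.83993810e+01,  7.18299975e-02,
        4.14878153e-02, -1.37904735e-04]), 'ee_pos': array([0.2352907 , 0.49653108, 0.21783434]), 'orientation': array([-1.79899256e+02, -2.13727490e-02,  1.54630806e+02]), 'ft_force': array([-0.25388375, -0.17070604,  0.23501654]), 'torque': array([ 0.04101234, -0.00452704,  0.02813279]), 'gripper_force': 0.0, 'opening': 0.09309945480319401}
scene {'fx': 487.79577895713624, 'fy': 487.79577895713624, 'cx': 314.1084224662035, 'cy': 201.92587229752053, 'k1': -0.10794344777842085, 'position': array([0.82936119, 0.65076573, 0.97455385]), 'rotation': array([ 39.97601102,   0.33348035, 148.69446133])}
top {'fx': 388.5463109240853, 'fy': 388.5463109240853, 'cx': 313.9367729974173, 'cy': 204.79422288995036, 'k1': 0.00641026966164249, 'position': array([0.32982508, 0.01861829, 1.23837292]), 'rotation': array([ 7.34997783e+00,  7.60019456e-02, -9.13896892e+01])}
```

```bash
sed -i 's/return c,np.array(c\["rotation"\])/return c,R.from_euler("xyz",c["rotation"],degrees=True).as_matrix()/' h.py
```

```text
(no output)
```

View pics/scene0.png

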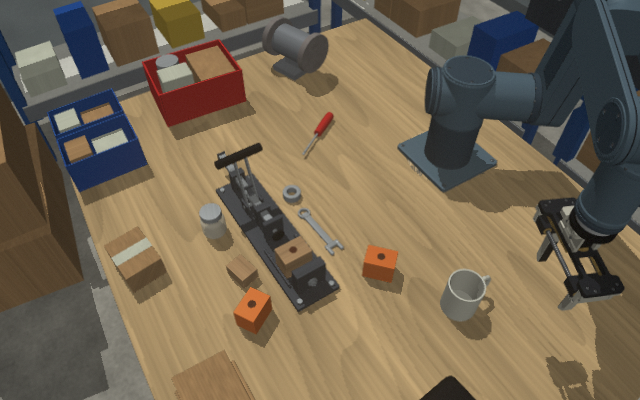

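View pics/top0.png

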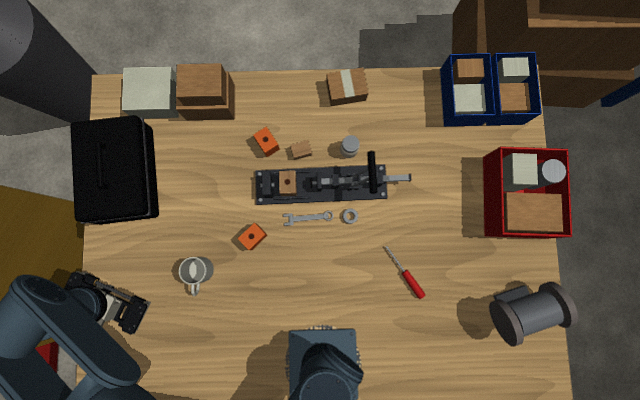

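```bash
python3 - <<'E'
from h import *
t=cv2.imread("pics/top0.png"); s=cv2.imread("pics/scene0.png")
for q in [(253,171),(387,165),(388,198),(256,205)]: print("corner",onz("top",q,.012))
def blob(im,x0,y0,x1,y1,th):
    m=(im[y0:y1,x0:x1].max(2)<th).astype(np.uint8)
    n,l,st,c=cv2.connectedComponentsWithStats(m)
    for i in range(1,n):
        if st[i,4]>60: print(st[i]+[x0,y0,0,0,0],c[i]+[x0,y0])
blob(t,355,140,385,205,28); blob(s,205,135,275,180,28)
for a,b in [((372,152),(217.5,163)),((372,192),(261,147.5)),((372,172),(239,155.5))]:
    p,d=ray("top",a);q,e=ray("scene",b)
    k=np.linalg.lstsq(np.c_[d,-e],q-p,rcond=None)[0]; print((p+d*k[0]+q+e*k[1])/2,np.linalg.norm(p+d*k[0]-q-e*k[1]),onz("top",a,.162))
a=cv2.resize(t[140:215,235:425],None,fx=4,fy=4,interpolation=2); b=cv2.resize(s[130:180,190:380],None,fx=4,fy=4,interpolation=2)
cv2.imwrite("pics/crop.png",np.vstack([a,b]))
E
```

```text
corner [0.60243614 0.20982017 0.012     ]
corner [ 0.61154865 -0.22216225  0.012     ]
corner [ 0.50407434 -0.22017177  0.012     ]
corner [0.49185061 0.20074884 0.012     ]
[368 152  14  42 310] [372.02580645 173.38709677]
[ 0.6131043  -0.15024319  0.16730948] 0.0030356558529460948 [ 0.61585418 -0.15193964  0.162     ]
[ 0.50023082 -0.14650751  0.1627542 ] 0.0011800040789437794 [ 0.50084678 -0.1469678   0.162     ]
[ 0.55734784 -0.1490056   0.1633888 ] 0.0007600523282553825 [ 0.5579694  -0.14944003  0.162     ]
```

View pics/crop.png

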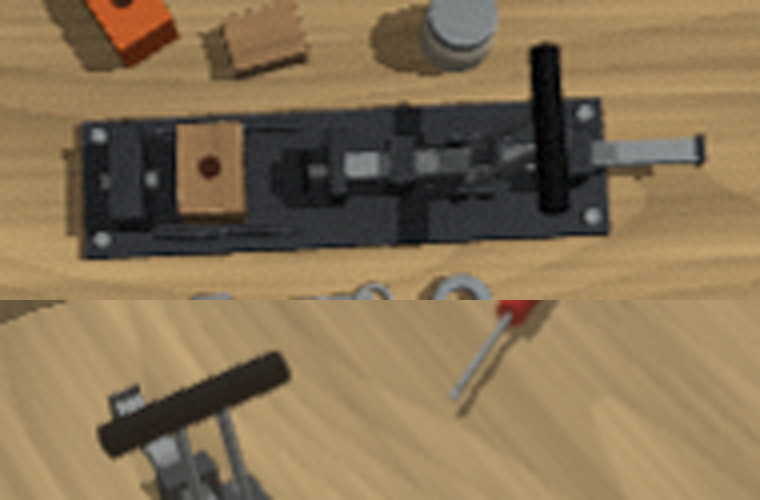

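Emit:
{"op": "move_arm", "data": {"steps": [[1,0,0,-0.3,0,0,-0.85],[1,0,0,-0.3,0,0,-0.85],[1,0,0,-0.3,0,0,-0.85],[1,0,0,-0.3,0,0,-0.85],[1,0,0,-0.3,0,0,-0.83],[1,-0.48,-0.95,0,0,0,0],[1,-0.48,-0.95,0,0,0,0],[1,-0.48,-0.95,0,0,0,0],[1,-0.48,-0.95,0,0,0,0],[1,-0.48,-0.95,0,0,0,0],[1,-0.48,-0.95,0,0,0,0],[1,-0.48,-0.95,0,0,0,0],[1,-0.48,-0.95,0,0,0,0],[1,-0.48,-0.95,0,0,0,0],[1,-0.48,-0.95,0,0,0,0],[1,-0.48,-0.95,0,0,0,0],[1,-0.48,-0.95,0,0,0,0],[1,-0.48,-0.95,0,0,0,0],[1,-0.48,-0.95,0,0,0,0],[1,-0.48,-0.95,0,0,0,0]]}}

```text
time: 1.77
ee_pos: [0.4158, 0.1395, 0.2559]
orientation: [180.0, -0.0, -180.0]
ft_force: [0.6, -0.4, 1.2]
opening: 0.0929
gripper_force: 0.0
```

Emit:
{"op": "move_arm", "data": {"steps": [[1,-0.475,-0.965,0,0,0,0],[1,-0.475,-0.965,0,0,0,0],[1,-0.475,-0.965,0,0,0,0],[1,-0.475,-0.965,0,0,0,0],[1,-0.475,-0.965,0,0,0,0],[1,-0.475,-0.965,0,0,0,0],[1,-0.475,-0.965,0,0,0,0],[1,-0.475,-0.965,0,0,0,0],[1,-0.475,-0.965,0,0,0,0],[1,-0.475,-0.965,0,0,0,0],[1,-0.475,-0.965,0,0,0,0],[1,-0.475,-0.965,0,0,0,0],[1,0,0,0,0,0,0],[1,0,0,0,0,0,0]]}}

```text
time: 2.93
ee_pos: [0.5581, -0.1497, 0.255]
orientation: [179.9, -0.1, 179.9]
ft_force: [-0.8, 0.1, 0.2]
opening: 0.0925
gripper_force: 0.0
```

```bash
python3 - <<'E'
from h import *
o=get_obs(); im=camera("wrist"); print(o["ee_pos"],o["orientation"])
for P in [(.5573,-.149,.163),(.5573,-.149,.174),(.613,-.15,.163),(.5,-.1465,.163)]: print(proj("wrist",P,o))
cv2.imwrite("pics/w1.png",im)
E
```

```text
[ 0.55812058 -0.14967836  0.25502921] [ 1.79939559e+02 -1.01154020e-01  1.79888251e+02]
[319.84500415 206.20668493]
[319.85234977 210.44525006]
[318.80843461 268.70416466]
[323.00032717 133.62467335]
```

View pics/w1.png

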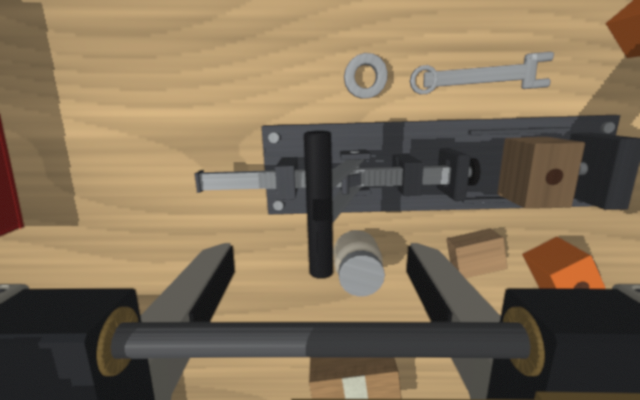

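Emit:
{"op": "move_arm", "data": {"steps": [[1,0,0,0.85,0,0,0],[1,0,0,0.85,0,0,0],[1,0,0,0.85,0,0,0],[1,0,0,0.85,0,0,0],[1,0,0,0.85,0,0,0],[0.33,0,0,0,0,0,0],[0.33,0,0,0,0,0,0],[0.33,0,0,0,0,0,0],[0.33,0,0,0,0,0,0],[0.33,0,0,0,0,0,0],[0.33,0,0,0,0,0,0],[0.33,0,0,0,0,0,0],[0.33,0,0,0,0,0,0]]}}

```text
time: 4.07
ee_pos: [0.5584, -0.1489, 0.1503]
orientation: [-180.0, 0.0, -180.0]
ft_force: [0.0, -0.4, -0.3]
opening: 0.044
gripper_force: 0.0
```

Emit:
{"op": "move_arm", "data": {"steps": [[0.33,0,0,0,0,0,0],[0.33,0,0,0,0,0,0],[0.33,0,0.2,0,0,0,0],[0.33,0,0.2,0,0,0,0],[0.33,0,0.2,0,0,0,0],[0.33,0,0.2,0,0,0,0],[0.33,0,0.2,0,0,0,0],[0.33,0,0.2,0,0,0,0],[0.33,0,0.2,0,0,0,0],[0.33,0,0.2,0,0,0,0],[0.33,0,0.2,0,0,0,0],[0.33,0,0.2,0,0,0,0],[0.33,0,0.2,0,0,0,0],[0.33,0,0.2,0,0,0,0],[0.33,0,0.2,0,0,0,0],[0.33,0,0.2,0,0,0,0],[0.33,0,0.2,0,0,0,0],[0.33,0,0.2,0,0,0,0],[0.33,0,0,0,0,0,0],[0.33,0,0,0,0,0,0]]}}

```text
time: 5.73
ee_pos: [0.5573, -0.068, 0.1488]
orientation: [179.9, -0.2, -180.0]
ft_force: [-0.2, -3.5, -3.0]
opening: 0.0311
gripper_force: 1.8
```

```bash
python3 - <<'E'
from h import *
o=get_obs(); print(o["ee_pos"],o["ft_force"],o["opening"])
a=camera("top")[140:215,235:425]; b=camera("scene")[130:310,190:350]
cv2.imwrite("pics/s1.png",np.hstack([cv2.resize(b,(530,596),interpolation=2)]))
cv2.imwrite("pics/s1t.png",cv2.resize(a,None,fx=4,fy=4,interpolation=2))
E
```

```text
[ 0.55727471 -0.06795596  0.14878201] [-0.22082618 -3.51200502 -3.00667642] 0.031079942310631097
```

View pics/s1.png

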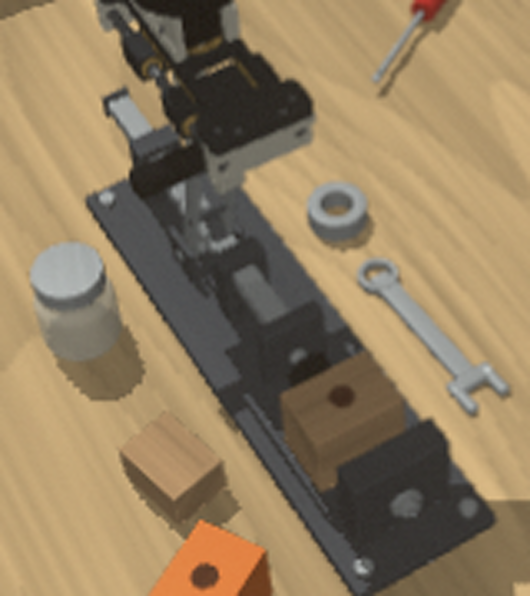

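Emit:
{"op": "move_arm", "data": {"steps": [[0.33,0,-0.33,0,0,0,0],[0.33,0,-0.33,0,0,0,0],[0.33,0,-0.33,0,0,0,0],[0.33,0,-0.33,0,0,0,0],[0.33,0,-0.33,0,0,0,0],[0.33,0,-0.33,0,0,0,0],[0.33,0,-0.33,0,0,0,0],[0.33,0,-0.33,0,0,0,0],[0.33,0,-0.33,0,0,0,0],[0.33,0,-0.25,0,0,0,0],[0.33,0,0,0,0,0,0],[0.33,0,0,0,0,0,0]]}}

```text
time: 6.83
ee_pos: [0.5582, -0.1492, 0.1499]
orientation: [180.0, -0.0, 180.0]
ft_force: [-0.1, -0.1, -0.4]
opening: 0.0308
gripper_force: 0.0
```

```bash
cat >> h.py <<'E'
def meas(im):
    # bar tail: grey (low saturation) columns right of base plate in the top view; block: centroid in top
    hs=cv2.cvtColor(im[168:188,360:425],cv2.COLOR_BGR2HSV).astype(int)
    g=(hs[:,:,1]<60)&(hs[:,:,2]>90)
    print("grey cols",[(360+i,int(v)) for i,v in enumerate(g.sum(0)) if v>1][-4:])
    r=cv2.cvtColor(im[165:205,262:312],cv2.COLOR_BGR2HSV).astype(int)
    m=(r[:,:,1]>70)&(r[:,:,2]>80)
    n,l,st,c=cv2.connectedComponentsWithStats(m.astype(np.uint8)); i=1+np.argmax(st[1:,4])
    print("block px",c[i]+[262,165],st[i])
    p=onz("top",c[i]+[262,165],.072); print("block xyz",p)
def state():
    o=get_obs(); print("t",o["time"],o["ee_pos"].round(4),o["ft_force"].round(2),o["opening"].round(4))
E
python3 - <<'E'
from h import *
meas(cv2.imread("pics/top0.png")); state(); meas(camera("top")); state()
E
```

```text
grey cols [(405, 6), (406, 6), (407, 6), (408, 6)]
block px [287.02144772 181.71849866] [ 17   5  18  24 373]
block xyz [0.55322259 0.09686909 0.072     ]Traceback (most recent call last):
  File "<stdin>", line 2, in <module>
  File "h.py", line 31, in state
    o=get_obs(); print("t",o["time"],o["ee_pos"].round(4),o["ft_force"].round(2),o["opening"].round(4))
                                                                                 ^^^^^^^^^^^^^^^^^^
AttributeError: 'float' object has no attribute 'round'
```

```bash
sed -i 's/,o\["opening"\].round(4)//' h.py; python3 - <<'E'
from h import *
state(); meas(camera("top")); state()
E
```

```text
t 6.8333 [ 0.5582 -0.1492  0.1499] [-0.12 -0.15 -0.42]
grey cols [(419, 3), (421, 3), (423, 2), (424, 2)]
block px [286.86144578 181.46686747] [ 17   5  17  23 332]
block xyz [0.55401437 0.097345   0.072     ]
t 6.8833 [ 0.5582 -0.1489  0.1499] [ 0.5  -0.37  0.22]
```

Emit:
{"op": "move_arm", "data": {"steps": [[0.33,0,0.2,0,0,0,0],[0.33,0,0.2,0,0,0,0],[0.33,0,0.2,0,0,0,0],[0.33,0,0.2,0,0,0,0],[0.33,0,0.2,0,0,0,0],[0.33,0,0.2,0,0,0,0],[0.33,0,0.2,0,0,0,0],[0.33,0,0.2,0,0,0,0],[0.33,0,0.2,0,0,0,0],[0.33,0,0.2,0,0,0,0],[0.33,0,0.2,0,0,0,0],[0.33,0,0.2,0,0,0,0],[0.33,0,0.2,0,0,0,0],[0.33,0,0.2,0,0,0,0],[0.33,0,0.2,0,0,0,0],[0.33,0,0.2,0,0,0,0],[0.33,0,0,0,0,0,0]]}}

```text
time: 8.3
ee_pos: [0.5572, -0.0682, 0.1485]
orientation: [180.0, -0.2, -180.0]
ft_force: [-0.6, -4.0, -3.8]
opening: 0.031
gripper_force: 2.5
```

Emit:
{"op": "move_arm", "data": {"steps": [[0.33,0,-0.33,0,0,0,0],[0.33,0,-0.33,0,0,0,0],[0.33,0,-0.33,0,0,0,0],[0.33,0,-0.33,0,0,0,0],[0.33,0,-0.33,0,0,0,0],[0.33,0,-0.33,0,0,0,0],[0.33,0,-0.33,0,0,0,0],[0.33,0,-0.33,0,0,0,0],[0.33,0,-0.33,0,0,0,0],[0.33,0,-0.23,0,0,0,0],[0.33,0,0,0,0,0,0]]}}

```text
time: 9.22
ee_pos: [0.5583, -0.1502, 0.15]
orientation: [180.0, 0.0, 179.9]
ft_force: [0.3, 0.1, 0.5]
opening: 0.0307
gripper_force: 0.0
```

```bash
python3 - <<'E'
from h import *
state(); im=camera("top"); meas(im); cv2.imwrite("pics/t2.png",cv2.resize(im[140:215,235:425],None,fx=4,fy=4,interpolation=2))
E
```

```text
t 9.2167 [ 0.5583 -0.1502  0.15  ] [0.32 0.11 0.48]
grey cols [(418, 3), (420, 3), (423, 3), (424, 3)]
block px [286.15644172 181.53067485] [ 16   6  18  23 326]
block xyz [0.55386919 0.09949804 0.072     ]
```

View pics/t2.png

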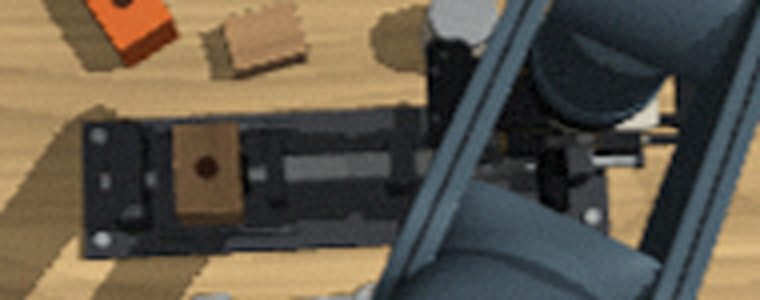

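Emit:
{"op": "move_arm", "data": {"steps": [[0.33,0,0.2,0,0,0,0],[0.33,0,0.2,0,0,0,0],[0.33,0,0.2,0,0,0,0],[0.33,0,0.2,0,0,0,0],[0.33,0,0.2,0,0,0,0],[0.33,0,0.2,0,0,0,0],[0.33,0,0.2,0,0,0,0],[0.33,0,0.2,0,0,0,0],[0.33,0,0.2,0,0,0,0],[0.33,0,0.2,0,0,0,0],[0.33,0,0.2,0,0,0,0],[0.33,0,0.1,0,0,0,0],[0.33,0,0,0,0,0,0]]}}

```text
time: 10.35
ee_pos: [0.5581, -0.091, 0.1499]
orientation: [180.0, -0.0, -180.0]
ft_force: [-0.5, -3.5, 3.1]
opening: 0.0312
gripper_force: 2.1
```

```bash
python3 - <<'E'
from h import *
state(); im=camera("top"); meas(im)
E
```

```text
t 10.35 [ 0.5581 -0.091   0.1499] [-0.54 -3.49  3.07]
grey cols [(391, 3), (392, 3), (393, 3), (394, 3)]
block px [281.4689441  181.68012422] [ 12   6  17  23 322]
block xyz [0.55375554 0.11379945 0.072     ]
```

Emit:
{"op": "move_arm", "data": {"steps": [[0.33,0,0.2,0,0,0,0],[0.33,0,0.1,0,0,0,0],[0.33,0,0,0,0,0,0]]}}

```text
time: 10.65
ee_pos: [0.5579, -0.0839, 0.1495]
orientation: [180.0, -0.0, -180.0]
ft_force: [-0.0, -4.5, 0.9]
opening: 0.0309
gripper_force: 2.3
```

```bash
python3 - <<'E'
from h import *
state(); im=camera("top"); meas(im)
E
```

```text
t 10.65 [ 0.5579 -0.0839  0.1495] [-0.02 -4.46  0.86]
grey cols [(373, 3), (386, 3), (387, 2), (390, 3)]
block px [280.59692308 181.58461538] [ 11   6  17  23 325]
block xyz [0.55411655 0.11645469 0.072     ]
```

Emit:
{"op": "move_arm", "data": {"steps": [[0.33,0,0.2,0,0,0,0],[0.33,0,0.2,0,0,0,0],[0.33,0,0.2,0,0,0,0],[0.33,0,0,0,0,0,0]]}}

```text
time: 11.03
ee_pos: [0.5573, -0.0692, 0.1484]
orientation: [-180.0, -0.2, -180.0]
ft_force: [1.2, -6.6, -4.4]
opening: 0.0306
gripper_force: 3.4
```

```bash
python3 - <<'E'
from h import *
state(); im=camera("top"); meas(im)
E
```

```text
t 11.0333 [ 0.5573 -0.0692  0.1484] [ 1.21 -6.58 -4.41]
grey cols [(383, 6), (384, 6), (385, 7), (386, 7)]
block px [279.1242236  181.80434783] [  9   6  18  23 322]
block xyz [0.55354535 0.12095453 0.072     ]
```

Emit:
{"op": "move_arm", "data": {"steps": [[0.33,0,-0.2,0,0,0,0],[0.33,0,-0.3,0,0,0,0],[0.33,0,-0.33,0,0,0,0],[0.33,0,-0.33,0,0,0,0],[0.33,0,-0.33,0,0,0,0],[0.33,0,-0.33,0,0,0,0],[0.33,0,-0.33,0,0,0,0],[0.33,0,-0.33,0,0,0,0],[0.33,0,-0.33,0,0,0,0],[0.33,0,-0.36,0,0,0,0],[0.33,0,0,0,0,0,0]]}}

```text
time: 12.0
ee_pos: [0.5584, -0.15, 0.1499]
orientation: [-180.0, 0.0, 179.9]
ft_force: [-0.2, -0.1, 1.0]
opening: 0.0307
gripper_force: 0.0
```

```bash
python3 - <<'E'
from h import *
state(); im=camera("top"); meas(im)
E
```

```text
t 12.0 [ 0.5584 -0.15    0.1499] [-0.19 -0.11  0.97]
grey cols [(420, 3), (421, 3), (423, 2), (424, 3)]
block px [279.38905775 181.89361702] [  9   6  18  23 329]
block xyz [0.55324898 0.12015054 0.072     ]
```

Emit:
{"op": "move_arm", "data": {"steps": [[0.33,0,0.2,0,0,0,0],[0.33,0,0.2,0,0,0,0],[0.33,0,0,0,0,0,0],[0.33,0,0,0,0,0,0]]}}

```text
time: 12.38
ee_pos: [0.5587, -0.1384, 0.1506]
orientation: [-179.9, 0.1, -179.9]
ft_force: [-0.4, -4.2, 2.6]
opening: 0.0306
gripper_force: 2.2
```

Emit:
{"op": "move_arm", "data": {"steps": [[0.33,0,0.1,0,0,0,0],[0.33,0,0.1,0,0,0,0],[0.33,0,0,0,0,0,0],[0.33,0,0,0,0,0,0]]}}

```text
time: 12.72
ee_pos: [0.559, -0.134, 0.1508]
orientation: [-179.9, 0.1, -180.0]
ft_force: [-0.2, -4.9, 3.6]
opening: 0.031
gripper_force: 2.6
```

```bash
python3 - <<'E'
from h import *
state(); im=camera("top"); meas(im)
E
```

```text
t 12.7167 [ 0.559  -0.134   0.1508] [-0.23 -4.95  3.65]
grey cols [(413, 3), (414, 2), (415, 3), (416, 2)]
block px [278.93030303 181.62121212] [  9   6  17  23 330]
block xyz [0.55412736 0.12153859 0.072     ]
```

Emit:
{"op": "move_arm", "data": {"steps": [[0.33,0,0.1,-0.04,0,0,0],[0.33,0,0.1,-0.04,0,0,0],[0.33,0,0,0,0,0,0],[0.33,0,0,0,0,0,0]]}}

```text
time: 13.1
ee_pos: [0.5588, -0.1288, 0.1523]
orientation: [-179.9, 0.1, -180.0]
ft_force: [1.2, -5.3, 1.7]
opening: 0.0306
gripper_force: 2.4
```

Emit:
{"op": "move_arm", "data": {"steps": [[0.33,0,0.1,-0.04,0,0,0],[0.33,0,0.1,-0.04,0,0,0],[0.33,0,0,0,0,0,0],[0.33,0,0,0,0,0,0]]}}

```text
time: 13.43
ee_pos: [0.5586, -0.1235, 0.1536]
orientation: [-180.0, 0.0, -180.0]
ft_force: [1.7, -5.5, -1.2]
opening: 0.0308
gripper_force: 2.3
```

```bash
python3 - <<'E'
from h import *
state(); im=camera("top"); meas(im)
b=camera("scene")[200:310,235:350]
cv2.imwrite("pics/s4.png",cv2.resize(b,None,fx=5,fy=5,interpolation=2))
E
```

```text
t 13.4333 [ 0.5586 -0.1235  0.1536] [ 1.73 -5.47 -1.24]
grey cols [(407, 3), (409, 2), (410, 4), (411, 2)]
block px [278.37888199 181.72360248] [  8   6  18  23 322]
block xyz [0.55385113 0.12322416 0.072     ]
```

View pics/s4.png

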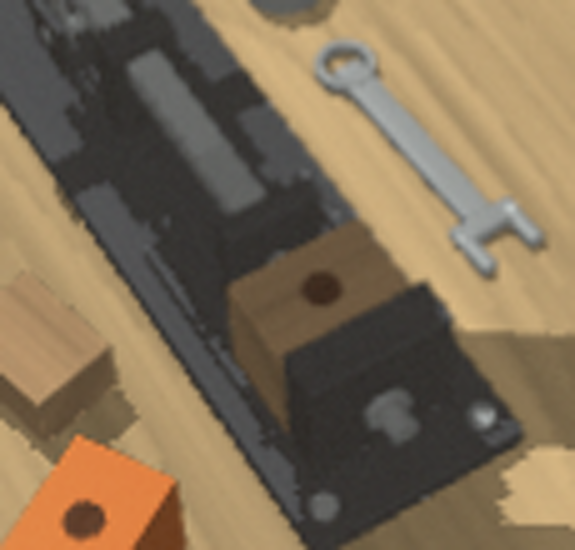

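Emit:
{"op": "move_arm", "data": {"steps": [[0.33,0,0.1,-0.02,0,0,0],[0.33,0,0.1,-0.02,0,0,0],[0.33,0,0,0,0,0,0],[0.33,0,0,0,0,0,0]]}}

```text
time: 13.87
ee_pos: [0.5585, -0.1189, 0.1546]
orientation: [-180.0, 0.0, -180.0]
ft_force: [2.6, -5.8, -2.0]
opening: 0.031
gripper_force: 2.8
```

```bash
python3 - <<'E'
from h import *
state(); im=camera("top"); meas(im)
E
```

```text
t 13.8667 [ 0.5585 -0.1189  0.1546] [ 2.61 -5.8  -1.98]
grey cols [(405, 2), (406, 2), (407, 3), (408, 3)]
block px [278.41846154 181.80615385] [  8   6  18  23 325]
block xyz [0.55359235 0.12310669 0.072     ]
```

Emit:
{"op": "move_arm", "data": {"steps": [[0.33,0,0.1,-0.02,0,0,0],[0.33,0,0.1,-0.02,0,0,0],[0.33,0,0,0,0,0,0],[0.33,0,0,0,0,0,0]]}}

```text
time: 14.25
ee_pos: [0.5584, -0.1141, 0.1554]
orientation: [-179.9, -0.0, -180.0]
ft_force: [1.8, -7.3, -2.4]
opening: 0.0309
gripper_force: 3.3
```

```bash
python3 - <<'E'
from h import *
state(); im=camera("top"); meas(im)
E
```

```text
t 14.25 [ 0.5584 -0.1141  0.1554] [ 1.79 -7.31 -2.41]
grey cols [(403, 3), (404, 3), (405, 3), (406, 3)]
block px [278.43865031 181.74846626] [  8   6  18  23 326]
block xyz [0.55376962 0.12304287 0.072     ]
```

Emit:
{"op": "move_arm", "data": {"steps": [[0.33,0,0.08,-0.01,0,0,0],[0.33,0,0.08,-0.01,0,0,0],[0.33,0,0.08,0,0,0,0],[0.33,0,0,0,0,0,0],[0.33,0,0,0,0,0,0],[0.33,0,0,0,0,0,0]]}}

```text
time: 14.8
ee_pos: [0.5583, -0.1087, 0.1561]
orientation: [-179.9, -0.0, -180.0]
ft_force: [1.1, -8.2, -0.7]
opening: 0.0308
gripper_force: 4.1
```

```bash
python3 - <<'E'
from h import *
state(); im=camera("top"); meas(im); state()
b=camera("scene")[200:310,235:350]
cv2.imwrite("pics/s5.png",cv2.resize(b,None,fx=5,fy=5,interpolation=2)); state()
E
```

```text
t 14.8 [ 0.5583 -0.1087  0.1561] [ 1.07 -8.2  -0.7 ]
grey cols [(399, 3), (400, 3), (401, 2), (403, 3)]
block px [278.47368421 181.81114551] [  8   6  18  23 323]
block xyz [0.55357277 0.1229385  0.072     ]
t 14.85 [ 0.5583 -0.1088  0.1561] [ 1.45 -8.79 -1.48]
t 14.9 [ 0.5582 -0.1088  0.1561] [ 1.2  -8.68 -0.94]
```

View pics/s5.png

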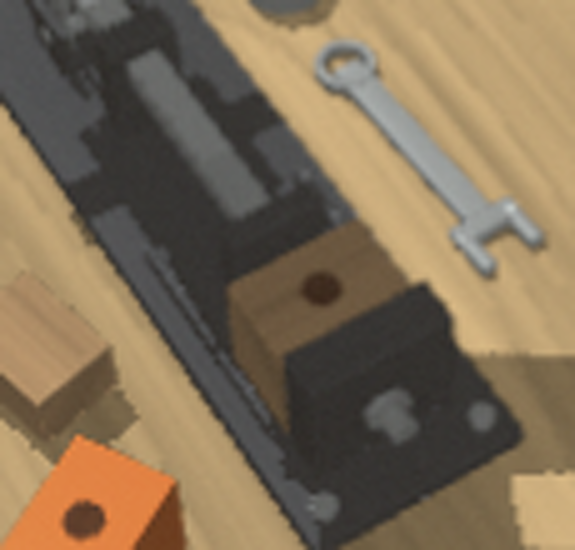

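```bash
python3 - <<'E'
from h import *
print(hand_in())
E
```

```text
the job is handed in; nothing more can be done
None
```

I handed the job in with the block flat on the stop and the lever held at about 8.7 N. I estimate from handle force and travel that the nose is pressed in about 6–7.5 mm. The block stopped advancing, which I take to mean the plunger is fully in. No verdict came back.

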